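# Load the dry-block heater and hold its recessed start button

### The job

Load the two red-capped sample tubes into the two bores of the dry-block heater, one in each, fully down, and let them go. Only then take the stylus from its stand, reach its tip through the round yellow-rimmed opening in the heater's blue panel, and press the recessed green button fully down with it; finish while the gripper still holds the stylus and keeps the button down. Leave the white-capped tubes, the bottle and the tip box where they are.

Things in the scene. Friction and masses are not known exactly. Their poses are not given: they have to be found in the camera images.
- red_tube1: Red-capped sample tube to be loaded, 80 mm tall, about 20 g: pale round body 16 mm in diameter, rounded lower end, round red cap 18 mm in diameter (the top 18 mm). Origin: centre of its underside, z up the tube. Stands in any one of the rack's four holes, underside 10 mm above the bench, upper 45 mm free above the rack.
- red_tube2: The second red-capped sample tube to be loaded, the same: 80 mm tall, about 20 g: pale round body 16 mm in diameter, rounded lower end, round red cap 18 mm in diameter (the top 18 mm). Origin: centre of its underside, z up the tube. Stands in any one of the rack's four holes, underside 10 mm above the bench, upper 45 mm free above the rack.
- white_tube1: White-capped sample tube, not to be moved: 80 mm tall, about 20 g: pale round body 16 mm in diameter, rounded lower end, round white cap 18 mm in diameter (the top 18 mm). Origin: centre of its underside, z up the tube. Stands in any one of the rack's four holes, underside 10 mm above the bench, upper 45 mm free above the rack.
- white_tube2: The other white-capped sample tube, not to be moved: 80 mm tall, about 20 g: pale round body 16 mm in diameter, rounded lower end, round white cap 18 mm in diameter (the top 18 mm). Origin: centre of its underside, z up the tube. Stands in any one of the rack's four holes, underside 10 mm above the bench, upper 45 mm free above the rack.
- rack: White tube rack fixed to the bench, 50 (x) by 200 (y) by 45 mm high, origin at the centre of its underside. Four holes in one row along its own y axis at y = -69, -23, 23 and 69 mm, 18 mm in diameter, 35 mm deep. Its place and yaw vary.
- heater: Dry-block heater fixed to the bench, 110 (x) by 190 (y) by 80 mm high, flat on top, origin at the centre of its underside. Its +y part is a bare aluminium block with two bores, its -y part a blue control panel with a round opening. Its place and yaw vary.
- bore_a (a point): Centre of the mouth of the outer bore of the heater, level with the heater's top face, 80 mm above the bench (at x 0, y 65 mm in the heater's frame). Bore 19 mm in diameter, 40 mm deep, flat floor 40 mm above the bench. A seated tube stands on it.
- bore_b (a point): Centre of the mouth of the inner bore of the heater (at x 0, y 19 mm in the heater's frame), otherwise like bore_a. The bores lie 46 mm apart along the heater's y axis.
- aperture (a point): Centre of the yellow-rimmed opening in the blue panel, on its top face, 80 mm above the bench (x 0, y -52 mm in the heater's frame). 15 mm in diameter, straight down. The green button (14 mm wide, flat top) lies at its bottom, 16 mm below the top face when up and 22 mm below when fully down. z up, axes as the heater's.
- start_button (a joint): Travel of the recessed green button in m: 0 up, 0.006 fully down on its stop. A spring returns it; it takes 1.5 N to start and 5 N to reach the stop.
- stylus: Stylus, 115 mm long, mass about 40 g, upright in its stand. From the tip up: steel shaft 7 mm thick, 60 long; black collar 22 mm wide, 3 thick; orange square handle 14 by 14, 52 tall. Origin: centre of the tip's end, z up the stylus, x and y square to the handle's faces. It hangs by its collar, tip 10 mm above the bench.
- stylus_tip (a point): The lower end of the stylus's steel shaft, the same point as the origin of the stylus.
- stand: Grey stylus stand fixed to the bench, 60 by 60 by 70 mm high, origin at the centre of its underside, with one central upright hole 10 mm in diameter and 65 mm deep. The stylus must be raised more than 60 mm to leave it.
- bottle: Amber reagent bottle with a white cap, 60 mm in diameter, 120 mm tall, origin at the centre of its underside; not to be moved.
- tip_box: Pipette-tip box with a blue lid, 90 by 125 by 62 mm high, origin at the centre of its underside; not to be moved.
Not all that is in view belongs to the job. What is shaped like the red_tube1 but purple or turquoise is not meant.

How it is judged:
On the way, in this order (a step that is already met when the one before it is completed fails the run):
1. both red-capped tubes stand fully down in the heater's bores, released ((horizontal distance between red_tube1 and bore_a below 0.006 m or horizontal distance between red_tube1 and bore_b below 0.006 m) and z of each of red_tube1, red_tube2 in the frame of heater below 0.045 m and (horizontal distance between red_tube2 and bore_a below 0.006 m or horizontal distance between red_tube2 and bore_b below 0.006 m) and contact force between the fingers and red_tube1 below 0.2 N and contact force between the fingers and red_tube2 below 0.2 N), for 0.2 s.
2. the stylus has been drawn out of its stand (z of stylus_tip in the frame of stand above 0.07 m and contact force between the fingers and stylus above 0.5 N), for 0.1 s.
3. the stylus, in the gripper and through the opening, holds the button down (value of joint start_button above 0.0045 m and contact force between stylus and heater above 1.5 N and contact force between the fingers and stylus above 1 N and horizontal distance between stylus_tip and aperture below 0.008 m and z of stylus_tip in the frame of aperture below -0.015 m and contact force between stylus and stand below 0.1 N), for 0.5 s.
At the end, for the whole second after the job is handed in: Both red-capped tubes let go, each within 6 mm of a bore's axis and 5 mm of its floor. The stylus, gripped and off its stand, is through the opening (tip over 15 mm below the panel, within 8 mm of centre), pressing over 1.5 N, the button over 4.5 of its 6 mm down, held to the end (all of step 1 and all of step 3); the arm keeps its last pose, push and grip.
It fails at once if the button is pressed (over 3 mm) before both red-capped tubes are in the heater (value of joint start_button above 0.003 m and not (((horizontal distance between red_tube1 and bore_a below 0.006 m or horizontal distance between red_tube1 and bore_b below 0.006 m) and z of red_tube1 in the frame of heater below 0.045 m) and ((horizontal distance between red_tube2 and bore_a below 0.006 m or horizontal distance between red_tube2 and bore_b below 0.006 m) and z of red_tube2 in the frame of heater below 0.045 m))).
It fails at once if a white-capped tube is moved more than 12 mm or tipped ((distance of white_tube1 from where it was at the start of the episode above 0.012 m or angle between white_tube1's own z axis and vertical above 0.3 rad) or (distance of white_tube2 from where it was at the start of the episode above 0.012 m or angle between white_tube2's own z axis and vertical above 0.3 rad)).
It fails at once if the bottle is moved more than 20 mm or tipped (distance of bottle from where it was at the start of the episode above 0.02 m or angle between bottle's own z axis and vertical above 0.3 rad).
It fails at once if the tip box is moved more than 20 mm (distance of tip_box from where it was at the start of the episode above 0.02 m).
It also fails if it takes over 66 s, if anything falls off the work surface, if the arm or the gripper's body presses on something with over 40 N, if the wrist force passes 120 N, or if a joint passes its speed limit or range.

### The arm

A 6-joint arm with a two-finger parallel gripper is mounted at the origin on the work surface. World frame = base frame: x ahead of the robot, y to its left, z up, the work surface at z = 0. Lengths are in m, angles in rad, forces in N, time in s.
With the tool pointing down it reaches from about 0.35 to 0.975 m from the base axis. Payload 7.1 kg.
Tool frame: the origin (TCP) lies on the centre line of the jaws, within the pads' length; the fingertips stand env.nose_length ahead of it and the grasp point (between the pads) lies 8 mm behind it (env.nose_length is the distance from the TCP to the fingertips, in m); x points along the fingers, y is the direction in which the jaws open and shut, and the axes are right-handed (so a half turn about x gives the same grasp; the last joint's range is limited). The gripper opens to 88 mm and grips with 3 to 60 N. Pads are 20 mm wide; open, the fingers measure 115 mm over their backs; the gripper's body (75 mm by 178 mm) begins 61 mm behind the grasp point.
Start: joints at [-0.019, 0.423, 1.63, -0, 1.089, -0.019], TCP at [0.625, 0, 0.234] pointing down, gripper open.
Joint ranges: [-3, 3], [-0.9, 2.11], [0.09, 2.58], [-1.31, 4.45], [0.11, 2.69], [-2.54, 2.54]. Speed limits (rad/s): [2.39, 2.39, 3.01, 3.14, 3.14, 3.14].

### API

Orientations are given as a 3x3 rotation matrix whose columns are the frame's x, y, z axes.
In Python, from station import env gives the robot as it stands. Calls block until the motion is done:
- env.movep(position, orientation): joint-space move of the TCP to a pose.
- env.servo_line(position, speed=0.15, frame=None): straight line of the TCP; frame=None keeps the orientation; speed is the mean speed in m/s.
- env.move_joints(angles): joint-space move.
- env.command_gripper(opening): finger opening in m; the grip force is fixed at half the most; returns when the fingers have stopped.
- env.sleep(seconds).
- env.ik(position, orientation): joint angles nearest the present ones, or None.
- env.capture(name): name is "scene" or "side" or "wrist"; returns the picture (384x512x3 uint8, red, green, blue); there is no depth.
- env.get_calibration(name): a dict with "fx", "fy", "cx", "cy" (pixels), "T" (4x4, takes a point from camera to world coordinates). Camera axes: x right, y down, z forward; pixel columns grow to the right and rows downward; lengths in m; the calibration is good to about 2 mm. A picture is of the moment at which its call begins: read the wrist's pose just before it. get_calibration takes no time and is no camera call; for the wrist camera it gives the pose at the moment of the call.
A pose or a line that the arm cannot do raises env.Unreachable and nothing moves.
- env.job_done(): hands the job in, once; it reports no verdict.
Readings, each from a call of its own:
- env.current_time_s(): time.
- env.current_q(): joint angles.
- env.current_qvel(): joint speeds.
- env.current_joint_torque(): joint torques, N m.
- env.current_ee_pos(): TCP position.
- env.current_tcp_rot(): TCP orientation.
- env.current_wrist_force(): force on the tool from outside, world axes, zero at the start.
- env.current_ft_torque(): the same for the moment, N m.
- env.current_finger_gap(): finger opening in m.
Only numpy, scipy, OpenCV 4.12 (cv2) and the standard library are available. Lean on these libraries where they do the work, as an engineer would, in place of code of your own. Each camera call takes 0.05 s, during which the arm holds its last target.

## Working session

There is one attempt and no reset: what is moved stays moved. The work goes in short steps, each a Python script; the robot and the scene stay as the last script left them, time stands still between calls to the robot, and variables do not carry over. Pictures are saved under pics/ and viewed, and the job is handed in when it is done.

```bash
mkdir -p pics; ls; python3 - <<'E'
from station import env
import cv2
for n in("scene","side","wrist"):
    c=env.get_calibration(n); print(n,c)
    cv2.imwrite(f"pics/{n}0.png",env.capture(n)[:,:,::-1])
print(env.nose_length,env.current_time_s(),env.current_tcp_rot())
E
```

```text
pics
scene {'fx': 449.23801379028004, 'fy': 449.23801379028004, 'cx': 258.76436688565207, 'cy': 188.57999847655626, 'T': array([[ 0.58631231,  0.4731015 , -0.65758106,  1.23565975],
       [ 0.80978785, -0.36427766,  0.45994067, -0.49326207],
       [-0.02194347, -0.80217003, -0.59669232,  0.69320774],
       [ 0.        ,  0.        ,  0.        ,  1.        ]])}
side {'fx': 460.99718566465333, 'fy': 460.99718566465333, 'cx': 252.26249653577923, 'cy': 186.93128543034732, 'T': array([[-0.99124509, -0.04915704,  0.12254284,  0.40860619],
       [-0.13003222,  0.52447578, -0.84143733,  1.10167801],
       [-0.02290818, -0.85000514, -0.52627604,  0.78235834],
       [ 0.        ,  0.        ,  0.        ,  1.        ]])}
wrist {'fx': 343.61571838511964, 'fy': 343.61571838511964, 'cx': 255.76858484338823, 'cy': 193.03847094052577, 'T': array([[ 9.99998252e-01,  1.33427356e-03, -1.30984681e-03,
         6.24673112e-01],
       [ 9.12707427e-04, -9.59752206e-01, -2.80846703e-01,
         7.69874586e-02],
       [-1.63185469e-03,  2.80845016e-01, -9.59751746e-01,
         3.84191584e-01],
       [ 0.00000000e+00,  0.00000000e+00,  0.00000000e+00,
         1.00000000e+00]])}
0.011 0.15 [[-1.13294020e-03  9.99999358e-01  1.98975799e-05]
 [ 1.26591257e-05  1.99119347e-05 -1.00000000e+00]
 [-9.99999358e-01 -1.13293995e-03 -1.26816766e-05]]
```

View pics/scene0.png

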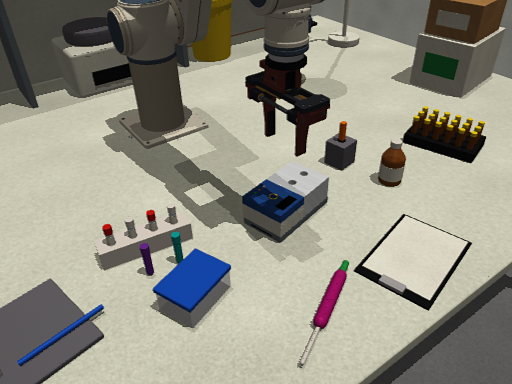

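View pics/side0.png

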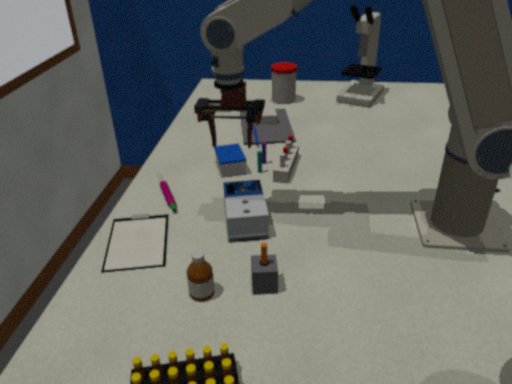

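View pics/wrist0.png

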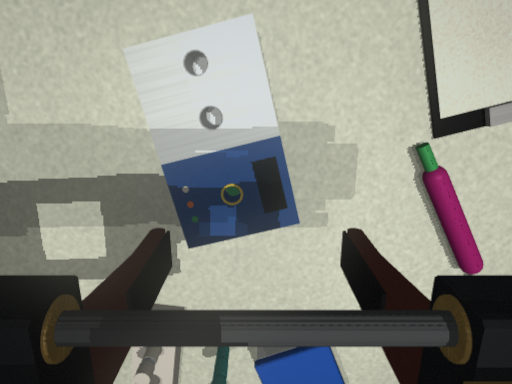

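Red caps in the scene view are at (108,232) and (151,218). The lookalikes are the white caps (130,227) and (172,212), and the purple (146,258) and turquoise (177,246) tubes in front of the rack. Next I'll get rough positions.

```bash
cat > h.py <<'E'
import numpy as np, cv2
from station import env
def ray(c,px):
    d=np.array([(px[0]-c['cx'])/c['fx'],(px[1]-c['cy'])/c['fy'],1.]); T=np.array(c['T'])
    return T[:3,3],T[:3,:3]@d
def atz(c,px,z):
    o,d=ray(c,px); return o+d*(z-o[2])/d[2]
def tri(obs):
    A=np.zeros((3,3));b=np.zeros(3);L=[]
    for c,px in obs:
        o,d=ray(c,px); d=d/np.linalg.norm(d); P=np.eye(3)-np.outer(d,d); A+=P;b+=P@o; L.append((P,o))
    p=np.linalg.solve(A,b); return p,[float(np.linalg.norm(P@(p-o)))for P,o in L]
def proj(c,p):
    T=np.array(c['T']); q=T[:3,:3].T@(np.array(p)-T[:3,3]); return c['fx']*q[0]/q[2]+c['cx'],c['fy']*q[1]/q[2]+c['cy']
def R(yaw): # tool down, jaw axis y at world angle yaw
    y=np.array([np.cos(yaw),np.sin(yaw),0]); x=np.array([0,0,-1.]); return np.column_stack([x,y,np.cross(x,y)])
E
python3 - <<'E'
from h import *
s=env.get_calibration('scene');w=env.get_calibration('wrist')
np.set_printoptions(precision=3,suppress=True)
for n,p,z in [('red1',(108,229),.09),('w1',(130,222),.09),('red2',(151,213),.09),('w2',(172,208),.09),('purple',(146,246),.08),('turq',(177,235),.08),('styl',(343,123),.125),('bottle',(396,145),.12),('box',(193,278),.062)]:print(n,atz(s,p,z))
for n,p in [('a',(196,63)),('b',(211,118)),('ap',(232,195)),('c1',(125,48)),('c2',(252,14)),('c3',(299,223)),('c4',(188,247))]:print(n,atz(w,p,.08))
S=cv2.imread('pics/scene0.png')
cv2.imwrite('pics/crop0.png',cv2.resize(S[190:310,85:245],None,fx=5,fy=5,interpolation=cv2.INTER_CUBIC))
E
```

```text
red1 [ 0.495 -0.352  0.09 ]
w1 [ 0.502 -0.307  0.09 ]
red2 [ 0.502 -0.26   0.09 ]
w2 [ 0.514 -0.216  0.09 ]
purple [ 0.578 -0.308  0.08 ]
turq [ 0.586 -0.244  0.08 ]
styl [0.511 0.288 0.125]
bottle [0.664 0.317 0.12 ]
box [ 0.692 -0.268  0.062]
a [0.575 0.1   0.08 ]
b [0.585 0.056 0.08 ]
ap [ 0.602 -0.014  0.08 ]
c1 [0.517 0.112 0.08 ]
c2 [0.621 0.137 0.08 ]
c3 [ 0.665 -0.042  0.08 ]
c4 [ 0.559 -0.067  0.08 ]
```

View pics/crop0.png

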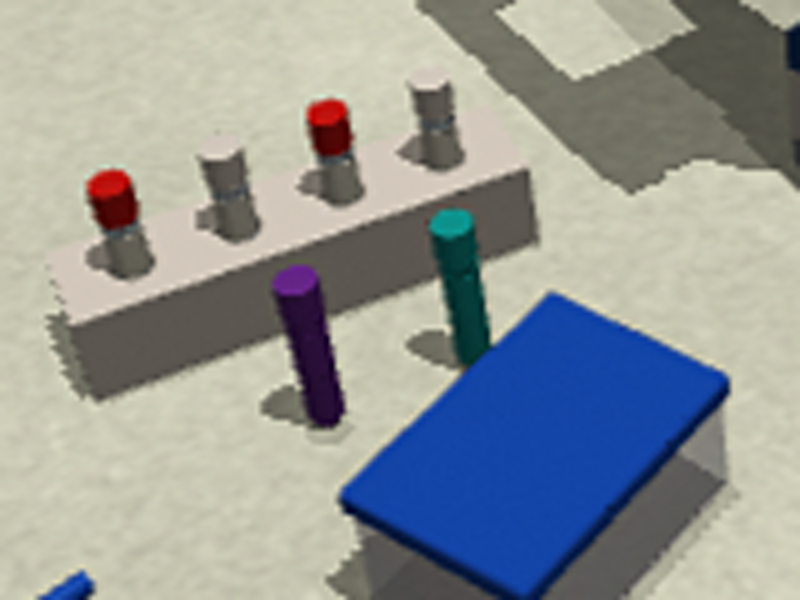

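The candidates are clear in the crop: red caps at crop (113,190) and (330,120), white at (222,160) and (432,90), and purple and turquoise standing in front of the rack. Now close wrist views, two for each object.

```bash
cat > look.py <<'E'
from h import *
import pickle
V={'r1':(.45,-.33,.25),'r2':(.55,-.33,.25),'h1':(.53,-.01,.25),'h2':(.63,0.0,.25),'s1':(.56,.24,.27),'s2':(.46,.24,.27)}
cal={}
for n,p in V.items():
    env.movep(p,R(0)); env.sleep(.15)
    cal[n]=env.get_calibration('wrist'); im=env.capture('wrist')[:,:,::-1]
    cv2.imwrite(f'pics/{n}.png',im); cv2.imwrite(f'pics/{n}b.png',cv2.resize(im,(768,576),interpolation=cv2.INTER_CUBIC))
cal['scene']=env.get_calibration('scene');cal['side']=env.get_calibration('side')
pickle.dump(cal,open('cal.pkl','wb')); print(env.current_time_s())
E
python3 look.py
```

```text
6.4
```

View pics/r1b.png

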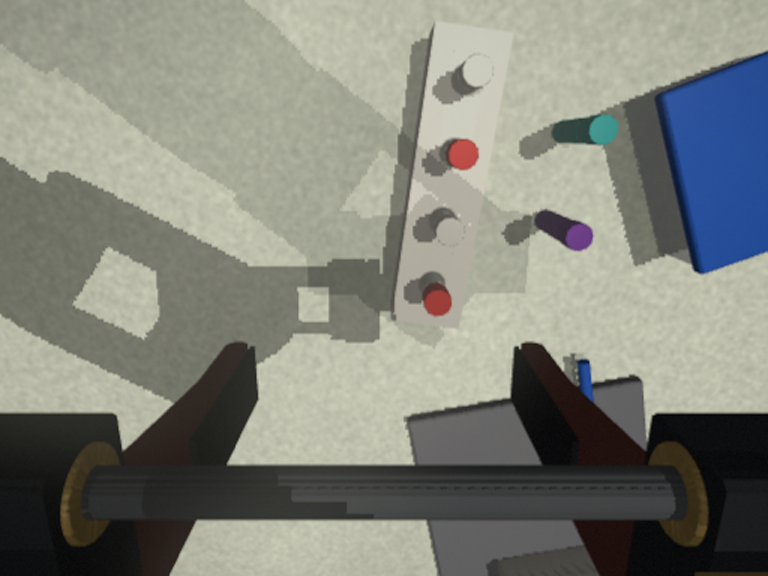

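View pics/r2b.png

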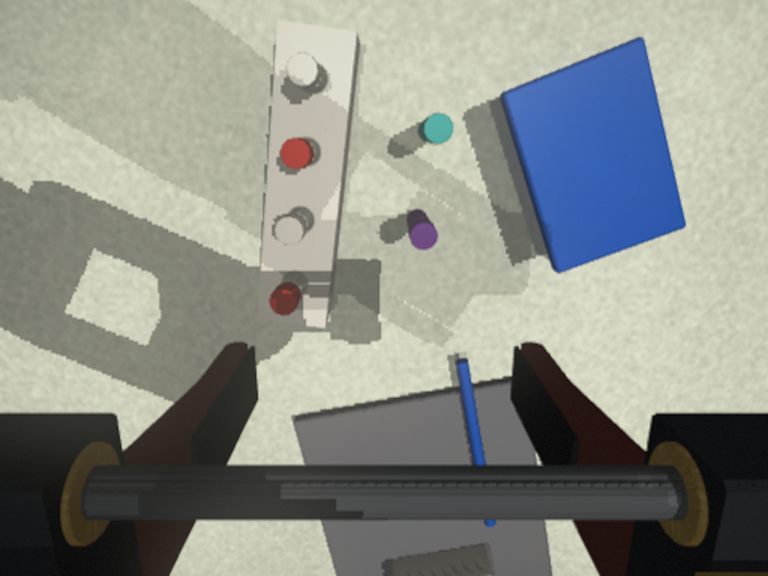

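View pics/h1b.png

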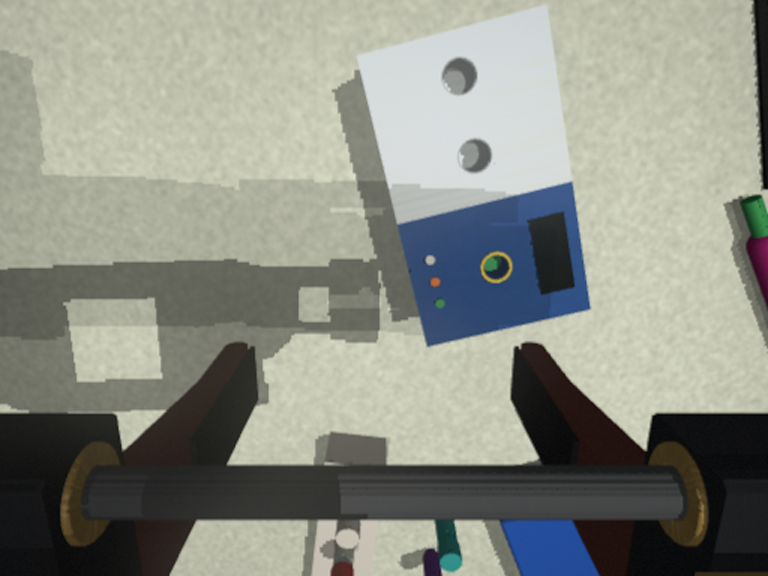

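View pics/h2b.png

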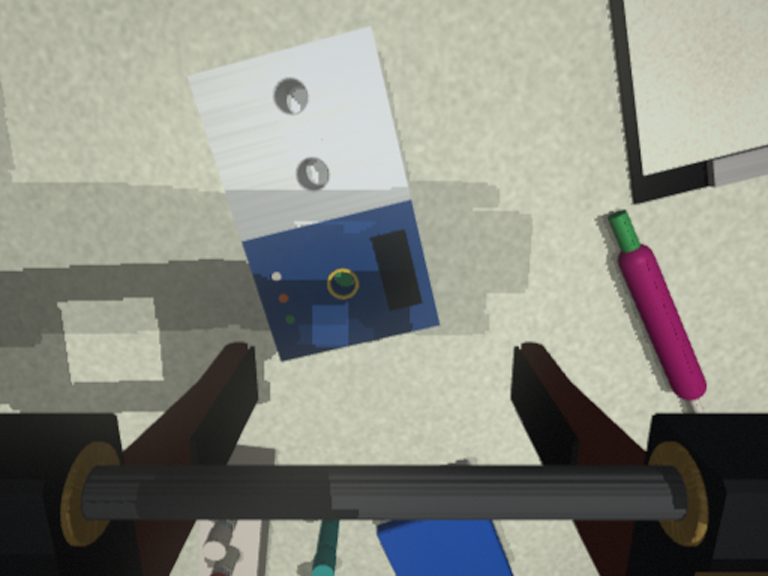

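View pics/s1b.png

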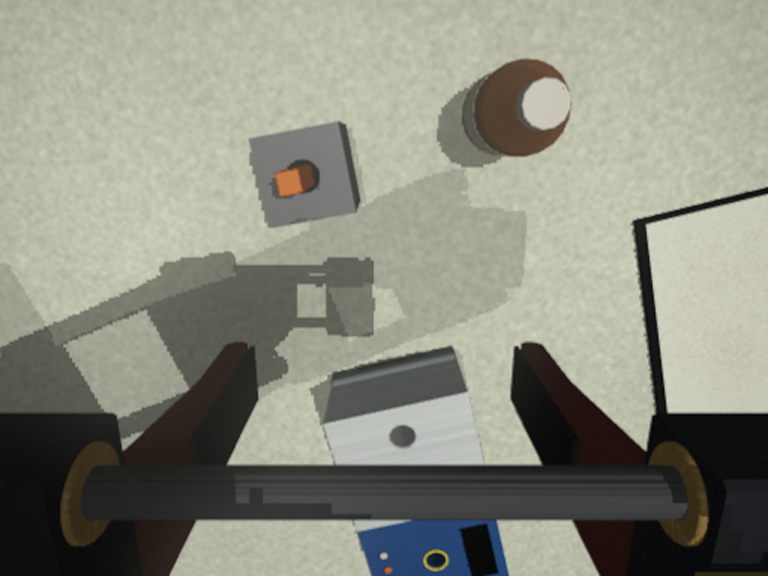

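View pics/s2b.png

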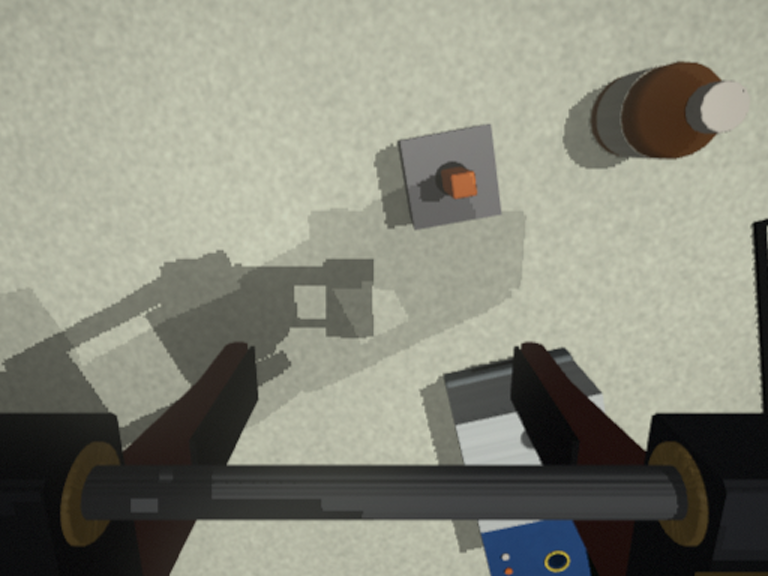

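The wrist views show these positions (768-wide pictures):

| Object | First view | Second view |
|---|---|---|
| Red caps, r1/r2 | (463,154), (437,301) | (296,153), (285,299) |
| Bores, h1/h2 | (459,77), (474,156) | (291,96), (313,173) |
| Yellow ring, h1/h2 | (496,267) | (343,284) |
| Stylus top, s1/s2 | (289,182) | (463,184) |

I'll refine these in crops.

```bash
python3 - <<'E'
import cv2,numpy as np
def crop(n,cx,cy,w,h,k):
    im=cv2.imread(f'pics/{n}.png'); x0,y0=int(cx-w/2),int(cy-h/2)
    c=cv2.resize(im[max(0,y0):y0+h,x0:x0+w],None,fx=k,fy=k,interpolation=cv2.INTER_CUBIC)
    print(n,x0,max(0,y0),k); return c
def fit(c,w,h):
    o=np.zeros((h,w,3),np.uint8); o[:c.shape[0],:c.shape[1]]=c[:h,:w]; return o
# heater bores+aperture
a=crop('h1',320,120,62,150,4); b=crop('h2',215,130,62,150,4)
a=cv2.hconcat([fit(a,260,600),fit(b,260,600)]); cv2.imwrite('pics/ch.png',a)
s=[fit(crop(n,x,y,36,36,10),370,370) for n,x,y in(('s1',193,121),('s2',309,123))]
cv2.imwrite('pics/cs.png',cv2.hconcat(s))
# red caps
for n in('r1','r2'):
    im=cv2.imread(f'pics/{n}.png').astype(int); m=((im[:,:,2]>70)&(im[:,:,2]>2.2*im[:,:,1])&(im[:,:,2]>2.2*im[:,:,0])).astype(np.uint8)
    k,l,st,ce=cv2.connectedComponentsWithStats(m)
    for i in range(1,k):
        if st[i,4]>60: print(n,st[i],ce[i])
r=[fit(crop(n,x,y,38,38,5),195,195) for n,x,y in(('r1',308,103),('r1',291,201),('r2',197,102),('r2',190,199))]
cv2.imwrite('pics/cr.png',cv2.hconcat(r))
E
```

```text
h1 289 45 4
h2 184 55 4
s1 175 103 10
s2 291 105 10
r1 [299  93  19  20 283] [308.39575972 102.53710247]
r1 [283 194  18  16 221] [291.66063348 201.33936652]
r2 [188  93  18  19 275] [196.62545455 101.92727273]
r1 289 84 5
r1 272 182 5
r2 178 83 5
r2 171 180 5
```

View pics/ch.png

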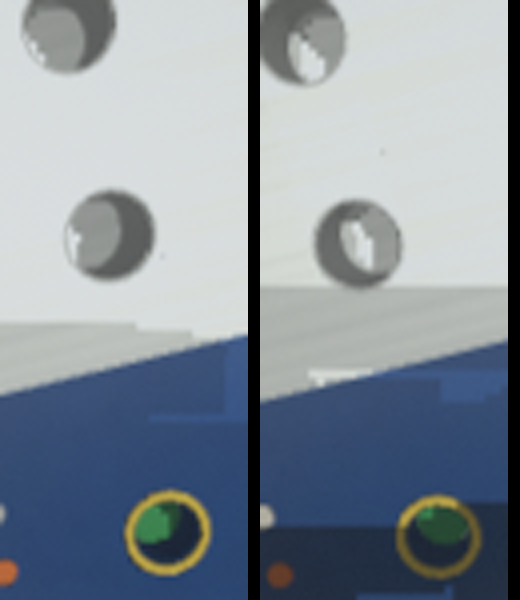

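View pics/cs.png

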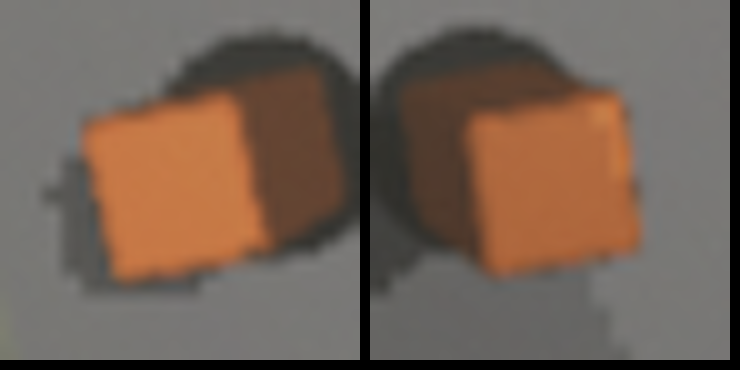

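View pics/cr.png

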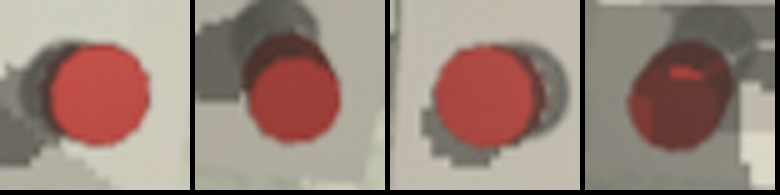

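```bash
python3 - <<'E'
from h import *
import pickle
np.set_printoptions(precision=4,suppress=True)
C=pickle.load(open('cal.pkl','rb'))
f=lambda x0,y0,k,u,v:(x0+(u+.5)/k-.5,y0+(v+.5)/k-.5)
P={}
def T(n,a,b):
    p,e=tri([(C[a[0]],a[1]),(C[b[0]],b[1])]); P[n]=p; print(n,p,np.array(e))
h=lambda n,u,v:(n,f(*((289,45,4) if n=='h1' else (184,55,4)),u,v))
T('A',h('h1',68.5,27),h('h2',42,41));T('B',h('h1',110,235),h('h2',98,244));T('ap',h('h1',168,533),h('h2',178.5,537))
T('rfar',('r1',f(289,84,5,99.5,94.5)),('r2',f(178,83,5,95,96)))
T('rnear',('r1',f(272,182,5,99.5,100)),('r2',f(171,180,5,87,106)))
s=lambda n,u,v:(n,f(*((175,103,10) if n=='s1' else (291,105,10)),u,v))
T('st',s('s1',175,186),s('s2',184.5,181.5))
for k,(u,v) in {'h1':[(357,56),(547,5)],'h2':[(190,75),(373,27)]}.items() and []: pass
# heater/stand top corners etc. at known plane
def hc(n,l,z): return np.array([atz(C[n],((u+.5)/1.5-.5,(v+.5)/1.5-.5),z)[:2] for u,v in l])
for n,l in (('h1',[(357,56),(547,5),(590,309),(428,347)]),('h2',[(190,75),(373,27),(440,325),(281,361)])):
    q=hc(n,l,.08); print(n,q.round(4).tolist(),np.linalg.norm(q-np.roll(q,1,0),axis=1))
d=P['A']-P['ap'];print('yaw heater y axis',np.degrees(np.arctan2(d[1],d[0])),np.linalg.norm(P['A']-P['B']),np.linalg.norm(P['B']-P['ap']))
q=np.array([atz(C['s1'],f(175,103,10,*p),.125)[:2] for p in[(83,122),(235,93),(268,248),(115,282)]]);print(q,'\n',np.roll(q,-1,0)-q, np.degrees(np.arctan2(*(np.roll(q,-1,0)-q).T[::-1])))
q=np.array([atz(C['s2'],f(291,105,10,*p),.125)[:2] for p in[(95,112),(252,92),(268,247),(123,275)]]);print(np.degrees(np.arctan2(*(np.roll(q,-1,0)-q).T[::-1])),np.linalg.norm(np.roll(q,-1,0)-q,axis=1))
for n in P:print(n,'at z:')
for n,a in(('r1','far'),):pass
# white caps for rack axis
for n,l in(('r1',[(478,70),(449,230)]),('r2',[(301,69),(289,230)])):print(hc(n,l,.09))
print('rfar@.09',atz(C['r1'],f(289,84,5,99.5,94.5),.09),atz(C['r2'],f(178,83,5,95,96),.09))
print('rnear@.09',atz(C['r1'],f(272,182,5,99.5,100),.09),atz(C['r2'],f(171,180,5,87,106),.09))
print('st@.125',atz(C['s1'],s('s1',175,186)[1],.125),atz(C['s2'],s('s2',184.5,181.5)[1],.125))
E
```

```text
A [0.5741 0.1002 0.0778] [0.0002 0.0002]
B [0.5851 0.0563 0.0795] [0. 0.]
ap [ 0.6021 -0.0128  0.081 ] [0. 0.]
rfar [ 0.4968 -0.2606  0.0889] [0. 0.]
rnear [ 0.4846 -0.3515  0.0904] [0.0001 0.0001]
st [0.5066 0.2923 0.1247] [0.0001 0.0001]
h1 [[0.515, 0.1115], [0.6216, 0.1376], [0.6656, -0.0414], [0.5599, -0.0682]] [0.1852 0.1097 0.1843 0.109 ]
h2 [[0.5164, 0.1121], [0.6225, 0.1373], [0.6658, -0.0416], [0.5591, -0.0675]] [0.1846 0.109  0.184  0.1098]
yaw heater y axis 103.88833839842854 0.04523109679080164 0.07118998964056678
[[0.4992 0.2976]
 [0.5121 0.2999]
 [0.5143 0.2871]
 [0.5011 0.2843]] 
 [[ 0.0129  0.0024]
 [ 0.0022 -0.0128]
 [-0.0132 -0.0028]
 [-0.0019  0.0133]] [  10.3845  -80.3421 -167.806    98.1963]
[   7.1306  -81.2    -169.0961  101.9668] [0.0133 0.0131 0.0125 0.0139]
A at z:
B at z:
ap at z:
rfar at z:
rnear at z:
st at z:
[[ 0.503  -0.2151]
 [ 0.4902 -0.3053]]
[[ 0.5025 -0.2153]
 [ 0.4911 -0.3059]]
rfar@.09 [ 0.4967 -0.2605  0.09  ] [ 0.497  -0.2606  0.09  ]
rnear@.09 [ 0.4847 -0.3517  0.09  ] [ 0.4845 -0.3515  0.09  ]
st@.125 [0.5067 0.2923 0.125 ] [0.5065 0.2924 0.125 ]
```

All heights and spacings agree with the text: bores 45 mm apart, caps at z≈0.089–0.090, stylus top at 0.125, heater yaw 13.9°, rack yaw −7.6°. Next, grasp the first red tube (0.497,−0.2605), lift it, and look for camera bias.

```bash
cat >> h.py <<'E'
HY=np.radians(13.7); RY=np.radians(-7.6); SY=np.radians(10)
# heater line fit
_P=np.array([[.5741,.1002],[.5851,.0563],[.6021,-.0128]]); _t=np.array([.065,.019,-.052])
_u=np.array([-np.sin(HY),np.cos(HY)]); H0=(_P-np.outer(_t,_u)).mean(0)
A=H0+.065*_u; B=H0+.019*_u; AP=H0-.052*_u
def pick(xy):
    env.command_gripper(.05)
    env.movep([*xy,.17],R(RY)); env.servo_line([*xy,.073],.12)
    f0=env.current_wrist_force(); env.command_gripper(0.0); print('gap',env.current_finger_gap(),env.current_wrist_force()-f0)
    env.servo_line([*xy,.215],.12); print('gap',env.current_finger_gap(),env.current_wrist_force(),env.current_time_s())
E
python3 - <<'E'
from h import *
print(A,B,AP,H0)
pick([.4969,-.2605])
env.sleep(.1)
for n in('wrist','scene','side'):
    cv2.imwrite(f'pics/g1{n}.png',env.capture(n)[:,:,::-1])
print(env.current_ee_pos(), proj(env.get_calibration('wrist'),env.current_ee_pos()+[0,0,.017]))
E
```

```text
[0.57423179 0.1006875 ] [0.58512635 0.05599624] [ 0.60194186 -0.01298374] [0.58962627 0.03753681]
gap 0.017459210399045265 [-0.98246065  0.06544687  2.96267469]
gap 0.01719969395518287 [-0.16226676 -0.71851687 -0.90272456] 11.9167
[ 0.49668591 -0.26043022  0.2144598 ] (np.float64(255.7070218341128), np.float64(275.6817237246879))
```

View pics/g1wrist.png

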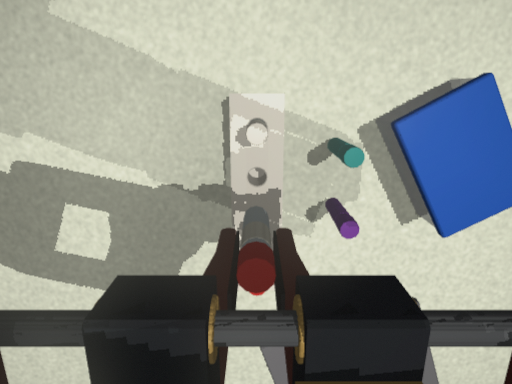

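View pics/g1scene.png

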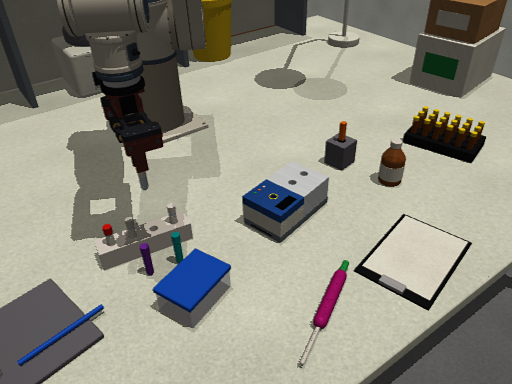

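```bash
python3 - <<'E'
from h import *
i=cv2.imread('pics/g1wrist.png'); cv2.imwrite('pics/g1c.png',cv2.resize(i[195:305,200:312],None,fx=5,fy=5,interpolation=cv2.INTER_CUBIC))
c=env.get_calibration('wrist'); p=env.current_ee_pos()
for o in((0,0,.017),(0,0,-.063)): print([round(5*(a-b),1) for a,b in zip(proj(c,p+o),(200,195))])
E
```

```text
[np.float64(278.5), np.float64(403.4)]
[np.float64(279.3), np.float64(94.1)]
```

View pics/g1c.png

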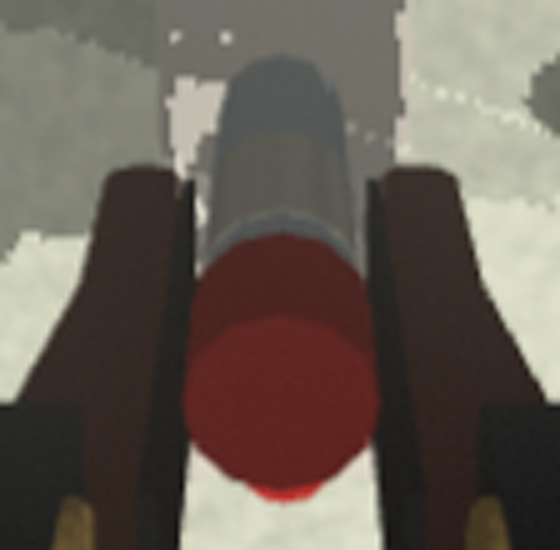

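The cap's top centre is at crop (281,403) against a predicted (278.5,403). The tube hangs straight and camera bias is under 0.5 mm, so I'll insert it in bore A.

```bash
cat >> h.py <<'E'
def insert(xy,zend=.1045):
    env.movep([*xy,.215],R(HY)); env.servo_line([*xy,.155],.12); env.sleep(.1)
    f0=env.current_wrist_force(); z=.155; ok=True
    while z>zend:
        z=max(z-.006,zend); env.servo_line([*xy,z],.06)
        f=env.current_wrist_force()-f0
        if abs(f).max()>4: print('z',round(z,4),f.round(2))
        if f[2]>12: ok=False; break
    print('end',ok,env.current_ee_pos(),(env.current_wrist_force()-f0).round(2),env.current_finger_gap(),env.current_time_s())
    return ok
E
python3 - <<'E'
from h import *
ok=insert(A)
cv2.imwrite('pics/i1.png',env.capture('wrist')[:,:,::-1])
if ok:
    env.command_gripper(.04); env.servo_line([*A,.2],.15)
    cv2.imwrite('pics/i1b.png',env.capture('wrist')[:,:,::-1]); cv2.imwrite('pics/i1s.png',env.capture('scene')[:,:,::-1]);print(env.current_time_s())
E
```

```text
end True [0.57416485 0.10065634 0.10437674] [-0.89  0.01 -0.42] 0.01706816474815372 16.55
18.05
```

```bash
python3 -c "
import cv2
a=cv2.imread('pics/i1.png');b=cv2.imread('pics/i1b.png')if __import__('os').path.exists('pics/i1b.png') else a
c=cv2.imread('pics/i1s.png')[150:250,230:345]
cv2.imwrite('pics/i1m.png',cv2.hconcat([cv2.resize(a[150:350,160:360],(400,400)),cv2.resize(b[150:350,160:360],(400,400))]))
cv2.imwrite('pics/i1sc.png',cv2.resize(c,None,fx=4,fy=4))"
```

```text
(no output)
```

View pics/i1m.png

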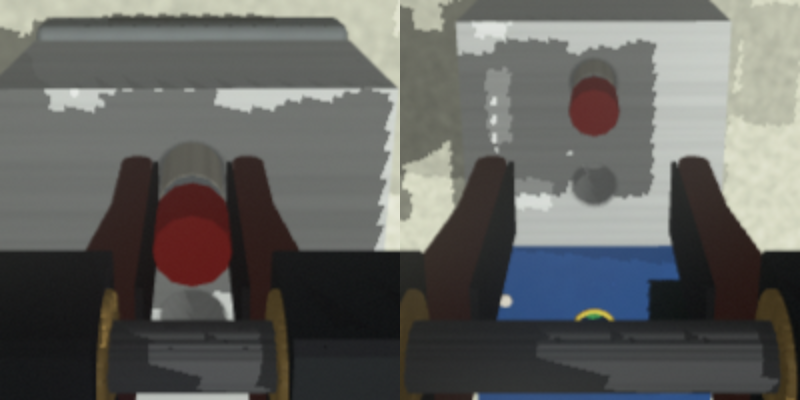

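View pics/i1sc.png

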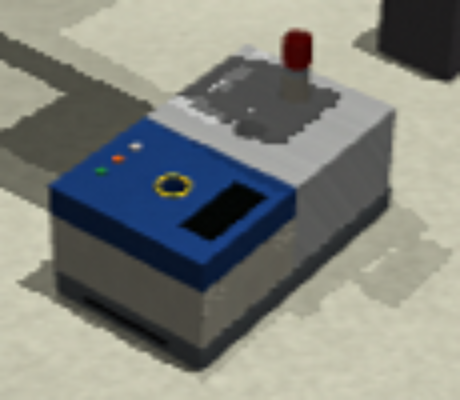

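Tube 1 stands in bore A with its cap about 40 mm above the block. Now the second tube.

```bash
python3 - <<'E'
from h import *
env.movep([.53,-.15,.23],R(RY))
pick([.4846,-.3516])
cv2.imwrite('pics/g2w.png',env.capture('wrist')[:,:,::-1])
c=env.get_calibration('wrist'); print(proj(c,env.current_ee_pos()+[0,0,.017]))
ok=env.current_finger_gap()>.015 and insert(B)
if ok:
    env.command_gripper(.04); env.servo_line([*B,.21],.15); env.sleep(.1)
    c=env.get_calibration('wrist');print('caps expected',proj(c,[*A,.12]),proj(c,[*B,.12]))
    cv2.imwrite('pics/i2b.png',env.capture('wrist')[:,:,::-1]); cv2.imwrite('pics/i2s.png',env.capture('scene')[:,:,::-1])
print(env.current_time_s())
E
python3 -c "
import cv2
a=cv2.imread('pics/g2w.png');b=cv2.imread('pics/i2b.png');c=cv2.imread('pics/i2s.png')
cv2.imwrite('pics/i2m.png',cv2.hconcat([cv2.resize(a[150:350,160:360],(400,400)),cv2.resize(b[100:300,160:360],(400,400))]))
cv2.imwrite('pics/i2sc.png',cv2.resize(c[140:290,80:345],None,fx=3,fy=3))"
```

```text
gap 0.01728942868474382 [ 0.41968962 -0.09449398  1.92284611]
gap 0.017254016555616848 [-0.27198385  0.72506918  0.21847848] 23.2333
(np.float64(255.70292979454874), np.float64(275.6351228245697))
end True [0.58507086 0.05599211 0.10437939] [ 0.57  0.29 -0.75] 0.017206723104522946 27.8333
caps expected (np.float64(257.3388610475296), np.float64(139.1303158507621)) (np.float64(257.20143207015246), np.float64(202.11161177425512))
29.45
```

View pics/i2m.png

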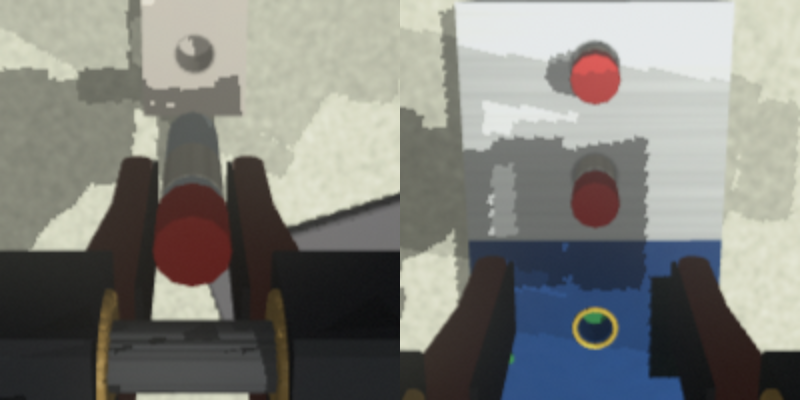

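View pics/i2sc.png

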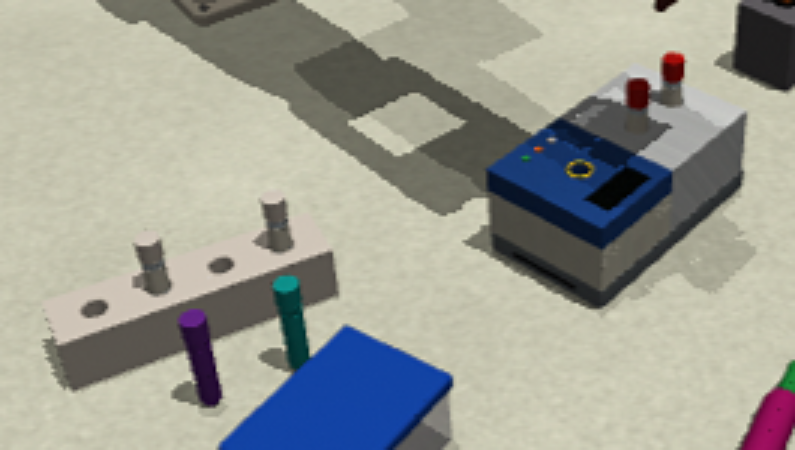

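Both caps are where seated tubes should appear, at (257.5,138.5) and (257.5,201.5) against predicted (257,139) and (257,202). The white tubes haven't moved. Now the stylus.

```bash
python3 - <<'E'
from h import *
S=[.5066,.2923]
env.movep([*S,.2],R(SY)); env.servo_line([*S,.095],.12)
f0=env.current_wrist_force(); env.command_gripper(0.0); print('gap',env.current_finger_gap(),env.current_wrist_force()-f0)
env.servo_line([*S,.25],.12); env.sleep(.15); print('gap',env.current_finger_gap(),env.current_wrist_force()-f0,env.current_time_s())
c=env.get_calibration('wrist');p=env.current_ee_pos()
print([proj(c,p+[0,0,dz]) for dz in(.03,-.085)],p)
cv2.imwrite('pics/g3w.png',env.capture('wrist')[:,:,::-1]);cv2.imwrite('pics/g3s.png',env.capture('scene')[:,:,::-1])
a=cv2.imread('pics/g3w.png');b=cv2.imread('pics/g3s.png')
cv2.imwrite('pics/g3m.png',cv2.hconcat([cv2.resize(a[180:300,195:315],(600,600),interpolation=cv2.INTER_CUBIC)]))
cv2.imwrite('pics/g3sc.png',cv2.resize(b[0:200,200:420],None,fx=3,fy=3))
E
```

```text
gap 0.01405174006266396 [-0.2677294  -0.30832784  2.71083899]
gap 0.01375780292059973 [ 0.00353797  0.20415341 -0.85729816] 33.575
[(np.float64(255.75556197517687), np.float64(292.25897745364404)), (np.float64(256.0010161513411), np.float64(203.40039730445744))] [0.50631298 0.29216107 0.24926895]
```

View pics/g3m.png

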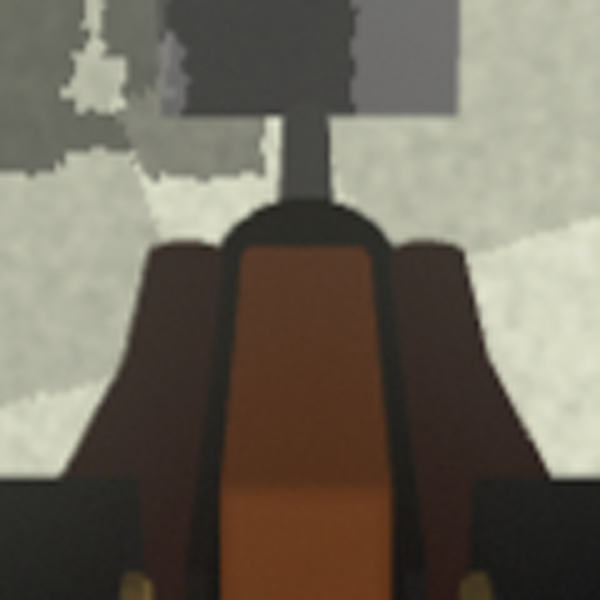

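View pics/g3sc.png

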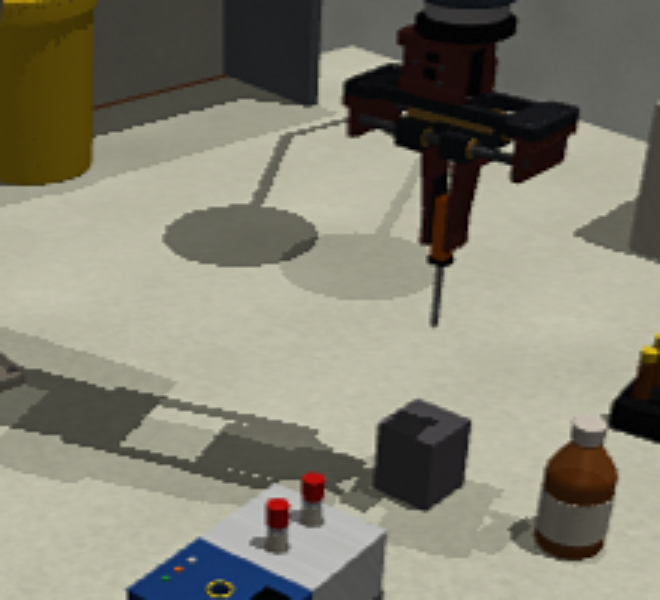

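The stylus is held straight. Its tip is at crop (306,108) against a predicted (305,117), and it is clear of the stand. Moving to hover over the opening.

```bash
python3 - <<'E'
from h import *
env.movep([*AP,.25],R(SY)); env.servo_line([*AP,.174],.1); env.sleep(.2)
c=env.get_calibration('wrist');p=env.current_ee_pos(); print(p,AP,env.current_finger_gap(),env.current_time_s())
print([[round(5*(a-b)) for a,b in zip(proj(c,q),(200,150))] for q in(p+[0,0,-.085],[*AP,.08])])
cv2.imwrite('pics/a.png',env.capture('wrist')[:,:,::-1]);cv2.imwrite('pics/as.png',env.capture('scene')[:,:,::-1])
a=cv2.imread('pics/a.png');b=cv2.imread('pics/as.png')
cv2.imwrite('pics/am.png',cv2.hconcat([cv2.resize(a[150:270,200:320],(600,600),interpolation=cv2.INTER_CUBIC)]))
cv2.imwrite('pics/asc.png',cv2.resize(b[140:240,230:345],None,fx=5,fy=5))
E
```

```text
[ 0.6023716  -0.01300875  0.17473953] [ 0.60194186 -0.01298374] 0.013880606409260659 36.0
[[279, 267], [276, 246]]
```

View pics/am.png

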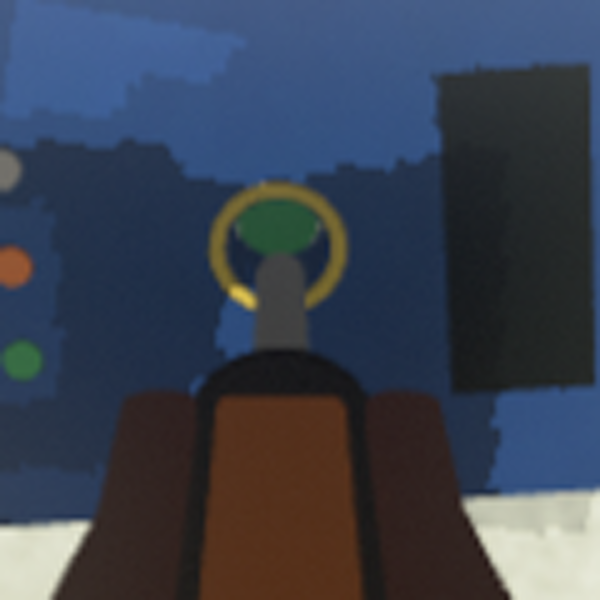

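View pics/asc.png

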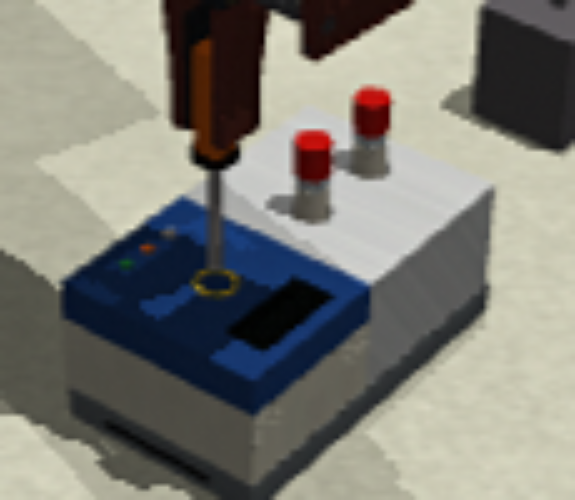

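The ring's centre is at crop (278,247) against a predicted (276,246), and the tip is directly above it. Pressing, with the force monitored.

```bash
python3 - <<'E'
from h import *
f0=env.current_wrist_force()
env.servo_line([*AP,.152],.05); z=.152
print((env.current_wrist_force()-f0).round(2))
while z>.138:
    z-=.001; env.servo_line([*AP,z],.03); env.sleep(.1)
    f=env.current_wrist_force()-f0; print(round(z,4),env.current_ee_pos().round(4),f.round(2),round(env.current_finger_gap(),4))
    if f[2]>11 or abs(f[:2]).max()>6: break
env.sleep(.3); print(env.current_ee_pos(),(env.current_wrist_force()-f0).round(2),env.current_time_s())
cv2.imwrite('pics/p.png',env.capture('wrist')[:,:,::-1]);cv2.imwrite('pics/ps.png',env.capture('scene')[:,:,::-1])
a=cv2.imread('pics/p.png');b=cv2.imread('pics/ps.png')
cv2.imwrite('pics/pm.png',cv2.hconcat([cv2.resize(a[180:300,195:315],(400,400)),cv2.resize(b[140:240,230:330],(400,400))]))
E
```

```text
[ 0.2  -0.64 -0.26]
0.151 [ 0.602  -0.013   0.1512] [ 0.48 -1.21 -1.  ] 0.014
0.15 [ 0.6019 -0.013   0.15  ] [ 0.34 -1.58 -0.77] 0.0139
0.149 [ 0.6021 -0.013   0.1491] [ 0.95 -0.9  -0.05] 0.0139
0.148 [ 0.6021 -0.013   0.1481] [ 0.7  -0.61  1.69] 0.014
0.147 [ 0.6021 -0.013   0.1471] [ 0.27 -1.54  1.74] 0.0138
0.146 [ 0.6021 -0.013   0.146 ] [ 0.62 -1.75  2.5 ] 0.0143
0.145 [ 0.6021 -0.013   0.1451] [ 0.37 -0.81  2.71] 0.0138
0.144 [ 0.6021 -0.013   0.1441] [ 1.14 -0.67  3.73] 0.0136
0.143 [ 0.6021 -0.013   0.1431] [ 1.95 -0.57  3.94] 0.0133
0.142 [ 0.6022 -0.013   0.1428] [-0.94 -1.92 10.04] 0.0139
0.141 [ 0.6023 -0.013   0.1426] [-2.87 -0.46 16.88] 0.0139
[ 0.60229017 -0.012999    0.14256376] [-2.74 -0.15 16.52] 40.8417
```

View pics/pm.png

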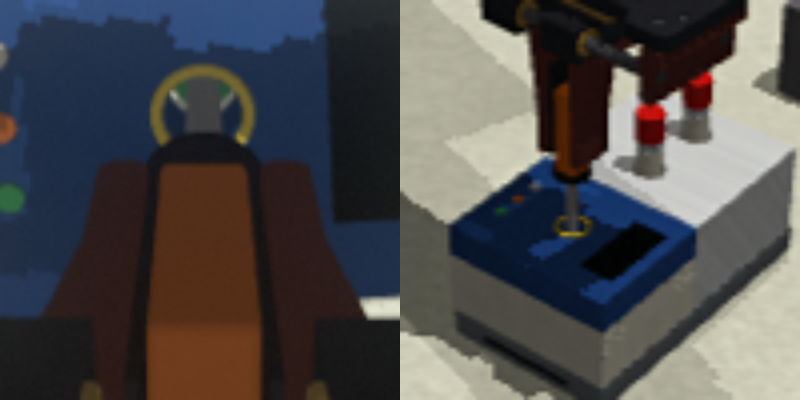

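The force rose along the button's spring from z=0.148, then hit the hard stop at 0.1427, about 6 mm down, and settled at about 16 N. The stylus stands centred in the ring. Holding briefly, then handing in.

```bash
python3 - <<'E'
from h import *
env.sleep(.6); print(env.current_ee_pos(),env.current_wrist_force(),env.current_finger_gap(),env.current_time_s())
env.job_done()
E
```

```text
[ 0.60229046 -0.01300829  0.14259019] [-2.68785881e+00  2.38977072e-03  1.58923076e+01] 0.01388550187770909 41.5417
the job is handed in; nothing more can be done
```

I loaded and released both red-capped tubes, one in each heater bore. I then drew the stylus from its stand and pressed the green button down onto its stop. I handed the job in at 41.5 s with the gripper still holding the stylus there; the hand-in gives no verdict.

- **Tubes:** after release, both caps were within about 1 pixel of where fully seated tubes should appear. The white-capped tubes were still in their holes. Both tubes slid in without noticeable resistance.
- **Button:** the force rose over about 6 mm of travel, then met a hard stop and held at about 16 N. The finger gap of 13.9 mm matches the 14 mm handle, so the stylus was still gripped. The last picture shows it centred in the yellow ring.
- **Other objects:** the arm's paths were planned to stay clear of the bottle and tip box, and no unexpected force showed. I did not measure their positions again at the end.

No check failed or disagreed.

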